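Fit the hinge pin of the specimen cabinet's door

ROBOT

A 6-joint arm with a two-finger parallel gripper is mounted at the origin on the work surface. World frame = base frame: x ahead of the robot, y to its left, z up, the work surface at z = 0. Lengths are in m, angles in rad, forces in N, time in s.
With the tool pointing down it reaches from about 0.25 to 0.775 m from the base axis. Payload 8.9 kg.
Tool frame: the origin (TCP) lies at the very end of the fingers, on their centre line; the grasp point (between the pads) lies 19 mm behind it (robot.hold_point_z is the distance from the TCP to the grasp point, in m); z points along the fingers, x is the direction in which the jaws open and shut, and the axes are right-handed (so a half turn about z gives the same grasp; the last joint's range is limited). The gripper opens to 85 mm and grips with 20 to 120 N. Pads are 22 mm wide; open, the fingers measure 114 mm over their backs; the gripper's body (76 mm by 85 mm) begins 54 mm behind the grasp point. The pads swing forward as they close: fully open they stand 13 mm farther back than shut.
Start: joints at [-1.476, 0.291, -0.153, 1.127, 0, 1.431], TCP at [0.122, -0.511, 0.231] pointing down, gripper open.
Joint ranges: [-2.52, 2.52], [-0.91, 1.74], [-1.3, 1.37], [-1.96, 2.02], [-1.52, 1.47], [-3.14, 3.14]. Speed limits (rad/s): [2.22, 2.22, 2.79, 3.14, 3.14, 3.14].

INTERFACE

Orientations are given as a 3x3 rotation matrix whose columns are the frame's x, y, z axes.
In Python, from station import robot, capture, camera_params gives the robot as it stands. The module is installed in compiled form; this text tells all that it offers.
- The arm moves only by the tool servo_tool, never from a script. Its argument "rows" is a list of rows, each a list of 3 entries, a list of its own where there are three numbers: the turn, a rotation vector about the world's x, y, z normalised to -1 to 1, where 1 is 5 degrees, then the shift along the world's x, y, z normalised to -1 to 1, where 1 is 0.1 m, then the closure, from 0 (fully open) to 1 (shut). A call has exactly 8 rows; each row shifts and turns the pose as measured when the row begins; what a row does not reach is not made up. A row lasts 1/10 s, in which the tool goes at most 50 mm and 8.59 degrees, less where a joint would pass 70% of its speed; a pose out of reach is approached as far as the arm can. A call with a number of a shift or a turn outside -1 to 1 is refused whole. A call with a gripper value outside its range is refused whole. The fingers move at their own pace and stop on an object; "squeeze" is the grip in N (left out, the last holds). Time passes only in rows, so rows that do not move let the fingers close, or fill a call up. It gives the time, the measured TCP pose, the force and the opening at its end, in the units of the state.
- robot.read_state(): the state, without advancing time (a new reading comes with each control period).
- capture(name): name is "scene" or "side" or "wrist"; returns the picture (400x640x3 uint8, red, green, blue); there is no depth.
- camera_params(name): a dict with "fovy" (degrees; the focal length in pixels is half the picture's height over the tangent of half this angle, whatever the lens; pixels are square), "cx", "cy" (the principal point, pixels), "world_from_camera" (4x4, takes a point from camera to world coordinates). Camera axes: x right, y up, looking along -z (the intrinsics and any distortion apply to the point x, -y, -z); pixel columns grow to the right and rows downward; lengths in m; the calibration is good to about 2 mm. A picture is of the moment at which its call begins: read the wrist's pose just before it. camera_params takes no time and is no camera call; for the wrist camera it gives the pose at the moment of the call.
- robot.finish_job(): hands the job in, once; it reports no verdict.
The state is a dict: "clock": time; "joint_positions": joint angles; "qd": joint speeds; "joint_torque": joint torques, N m; "ee_pos": TCP position; "tcp_rot": TCP orientation; "ft_force": force on the tool from outside, world axes, zero at the start; "wrist_torque": the same for the moment, N m; "grip_width": opening from 0.0 (shut) to 1.0 (fully open).
Only numpy, scipy, OpenCV 4.12 (cv2) and the standard library are available. Lean on these libraries where they do the work, as an engineer would, in place of code of your own. Each camera call takes 0.05 s, during which the arm holds its last target. There are 200 camera calls.

TASK

Hang the door of the small specimen cabinet: take the hinge pin out of the tool block and feel it down through the four hinge knuckles in turn, using the pin to draw the loose door and the finger-tight frame leaf into line, until its collar rests flush on the top knuckle, then let go. Never force it: neither the pin nor your hand should ever press on the cabinet or its door with more than about 40 N (4 kg), and leave the eyepiece, the stain bottle and the objective jar where they stand.

Things in the scene. Friction and masses are not known exactly. Their poses are not given: they have to be found in the camera images.
- pin: Steel hinge pin, 148 mm long, about 130 g, standing nose down in the tool block with 45 mm of it in the hole. Origin at the tip of its nose, own z up the pin. From the tip: shaft 10 mm diameter, 104 mm long, its lowest 4 mm tapering to a flat tip 8.4 mm wide; then a round collar 20 mm diameter, 4 mm thick; then a red flat-sided grip.
- pin_tip (a point): The middle of the pin's flat tip (the same point as the pin's origin).
- pin_collar (a point): The middle of the underside of the pin's collar, 104 mm up the pin from the tip.
- pin_grip (a point): The middle of the pin's red grip, 128 mm up the pin from the tip. The grip is 24 mm along the pin's own x, 16 mm along its own y and 40 mm tall (108 to 148 mm above the tip); hold it across the 16 mm.
- block: Fixed tool block of pale wood, 60 mm (own x) by 110 mm (own y) by 55 mm tall, origin under its centre, with three upright round holes 11 mm wide and 45 mm deep at own y = +30, -5 and -36 mm; the pin stands in the +30 mm one, the others are empty.
- cabinet: Fixed white steel specimen cabinet, 200 mm deep (own x), 260 mm wide (own y), 150 mm tall, origin under its centre, own z up. On its own -x face are the door, with a clear window and a steel bar handle, and at the own +y end a white stile. Between them, standing out in front, is the hinge: an upright barrel of four knuckles, true axis at own x = -124, y = +80 mm.
- hinge_top (a point): Point on the true hinge axis (that of the lowest knuckle), 150 mm above the bench, level with the top knuckle's top face; fixed to the cabinet. Knuckles: tubes 22 mm outside, 11.5 mm bore, 22 mm tall, 3 mm apart. Heights: first, door (dark) 150 to 128 mm; second, frame's loose leaf (bright) 125 to 103; third, door (dark) 100 to 78; fourth, fixed (bright) 75 to 53.
- sill (a point): Point fixed to the cabinet, at own x = -100, y = 0, z = 0 mm. Above it the door stands shut, not yet hung, moved along the front towards own -y: both its knuckles lie 3.5 to 12 mm off the true axis that way (none in x). Not measured: feel or look. About 4 N shifts it along own y only, from 15 mm off on the -y side to 8 mm on the +y side; it stays where it is left.
- stile (a point): Point fixed to the cabinet, on the stile behind the frame's upper leaf: own x = -113, y = 107, z = 114 mm. This leaf, the second knuckle, is only finger-tight in slots: it lies up to 6 mm off the true axis along own y, either way (none in x). Not measured: feel or look. About 3 N shifts it along own y only, at most 7 mm either way; it stays where it is left. The fourth knuckle is screwed firm.
- eyepiece: Black microscope eyepiece standing on the bench, 38 mm diameter, 56 mm tall, origin under its centre. Leave it alone.
- stain: Small amber stain bottle standing on the bench, 36 mm diameter, 65 mm tall, origin under its centre. Leave it alone.
- objective: Clear objective jar with a brass cap, 34 mm diameter, 50 mm tall, standing on the cabinet's top well away from the hinge, origin under its centre. Leave it alone.

How it is judged:
On the way, in this order (a step that is already met when the one before it is completed fails the run):
1. the pin's tip is at least 8 mm down the door's top knuckle (z of pin_tip in the frame of hinge_top below -0.008 m and y of pin_tip in the frame of hinge_top between -0.0145 and 0.001 m and x of pin_tip in the frame of hinge_top between -0.004 and 0.004 m), for 0.05 s.
2. the pin has passed on into the second knuckle, the frame's loose leaf: tip at least 34 mm down (z of pin_tip in the frame of hinge_top below -0.034 m and y of pin_tip in the frame of hinge_top between -0.0085 and 0.0085 m and x of pin_tip in the frame of hinge_top between -0.004 and 0.004 m), for 0.05 s.
At the end, for the whole second after the job is handed in: The pin stands through all four knuckles, released and at rest: its collar's underside within 2.5 mm of the top knuckle's face, collar and tip both within 3 mm of the true hinge axis, and the pin upright within 0.03 rad (z of pin_collar in the frame of hinge_top between -0.003 and 0.0025 m and horizontal distance between each of pin_collar, pin_tip and hinge_top below 0.003 m and angle between the z axis of pin and the z axis of cabinet, either way round below 0.03 rad and linear speed of pin below 0.01 m/s); the robot touches nothing.
It fails at once if the pin presses on the cabinet or its door with more than 40 N (contact force between pin and cabinet above 40 N).
It fails at once if the robot presses on the cabinet or its door with more than 40 N (contact force between any of the fingers, the arm and cabinet above 40 N).
It fails at once if the eyepiece, the stain bottle or the objective jar is moved by more than 15 mm or tipped (distance of any of eyepiece, stain, objective from where it was at the start of the episode above 0.015 m or angle between any of eyepiece, stain, objective's own z axis and vertical above 0.3 rad).
It also fails if it takes over 72 s, if anything falls off the work surface, if the arm or the gripper's body presses on something with over 40 N, if the wrist force passes 120 N, or if a joint passes its speed limit or range.

## Working session

There is one attempt and no reset: what is moved stays moved. The work goes in short steps, Python scripts to look and compute and a tool call to move; the robot and the scene stay as the last step left them, time stands still between calls to the robot, and variables do not carry over. Pictures are saved under pics/ and viewed, about 8 in all and at most 12, crops included, and the job is handed in when it is done.

Besides the shell and the picture viewer there is one more tool, called after "Request:" in YAML: its name, and indented under it one key for each argument. servo_tool: Moves the arm, as the interface text tells. Scaled input: -1 to 1 covers 0.1 m each way for a shift and 5 degrees each way for a turn. Its arguments: {"type":"object","properties":{"rows":{"type":"array","items":{"type":"array"}},"squeeze":{"type":"number"}},"required":["rows"]}

```bash
mkdir -p pics; python3 - <<'E'
from station import robot,capture,camera_params
import cv2,numpy as np
a=[]
for n in("scene","side"):
    im=capture(n);cv2.imwrite(f"pics/{n}0.png",im[:,:,::-1]);
    p=camera_params(n);print(n,{k:(np.round(v,4).tolist() if not isinstance(v,str) else v) for k,v in p.items()})
im=capture("wrist");cv2.imwrite("pics/wrist0.png",im[:,:,::-1])
s=robot.read_state();print({k:np.round(v,3).tolist() for k,v in s.items()}, robot.hold_point_z)
E
```

```text
scene {'fovy': 56.8071, 'cx': 314.5444, 'cy': 200.271, 'world_from_camera': [[0.5894, -0.5455, 0.5958, 1.0552], [0.8077, 0.4099, -0.4237, -0.3242], [-0.0131, 0.731, 0.6823, 0.6537], [0.0, 0.0, 0.0, 1.0]]}
side {'fovy': 55.8808, 'cx': 322.6119, 'cy': 199.1856, 'world_from_camera': [[-0.8563, 0.2929, -0.4253, 0.198], [-0.5164, -0.4811, 0.7084, 0.6102], [0.0029, 0.8263, 0.5632, 0.5893], [0.0, 0.0, 0.0, 1.0]]}
{'clock': 0.15, 'joint_positions': [-1.476, 0.291, -0.154, 1.127, 0.0, 1.431], 'qd': [0.0, -0.001, 0.002, -0.002, 0.001, 0.0], 'joint_torque': [0.0, -53.737, 33.152, 0.011, -0.0, 0.0], 'ee_pos': [0.122, -0.51, 0.231], 'tcp_rot': [[0.232, -0.973, -0.0], [-0.973, -0.232, 0.001], [-0.001, -0.0, -1.0]], 'ft_force': [0.033, -0.021, -0.144], 'wrist_torque': [0.006, -0.04, 0.004], 'grip_width': 1.001} 0.0187
```

View pics/scene0.png

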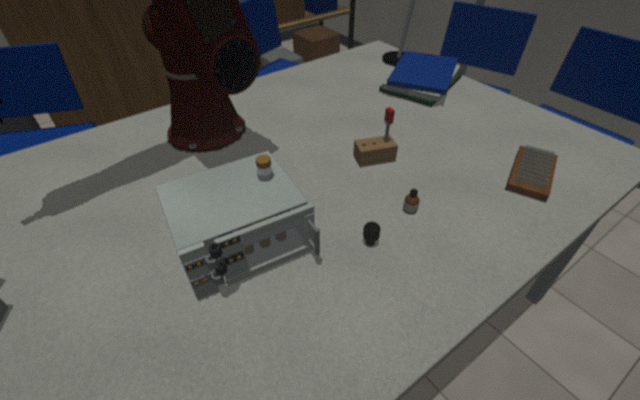

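View pics/side0.png

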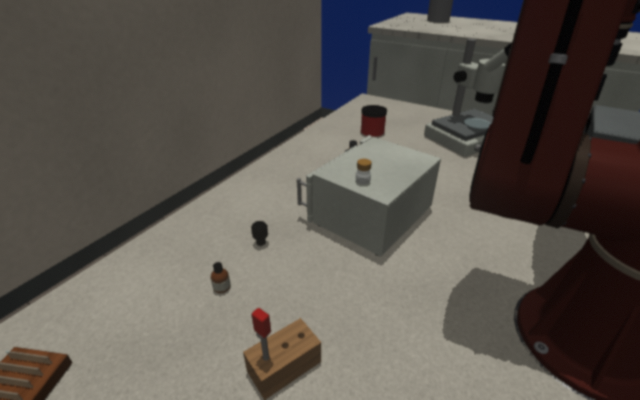

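The scene view shows the cabinet front with its hinge near (215,260), the block near (376,150) and the pin's grip near (389,115). The side view shows the grip near (261,322) and the cabinet near (375,190). Next I'll enlarge both.

```bash
python3 - <<'E'
import cv2,numpy as np
s=cv2.imread("pics/scene0.png");d=cv2.imread("pics/side0.png")
def c(im,x,y,w,h,k): return cv2.resize(im[y:y+h,x:x+w],None,fx=k,fy=k,interpolation=cv2.INTER_CUBIC)
# top: scene cabinet 150..350 x 150..300 at 4 (800x600)
cv2.imwrite("pics/c1.png",c(s,150,150,200,150,4))
a=c(s,345,100,80,75,5);b=c(d,235,300,100,100,4);e=c(d,290,120,160,140,2.5)
o=np.zeros((600,800,3),np.uint8);o[:375,:400]=a;o[:400,400:]=b;
e=c(d,290,130,200,130,2);o[400-25:400-25+225,:400]=e[:225,:400];
cv2.imwrite("pics/c2.png",o)
E
```

```text
(no output)
```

View pics/c1.png

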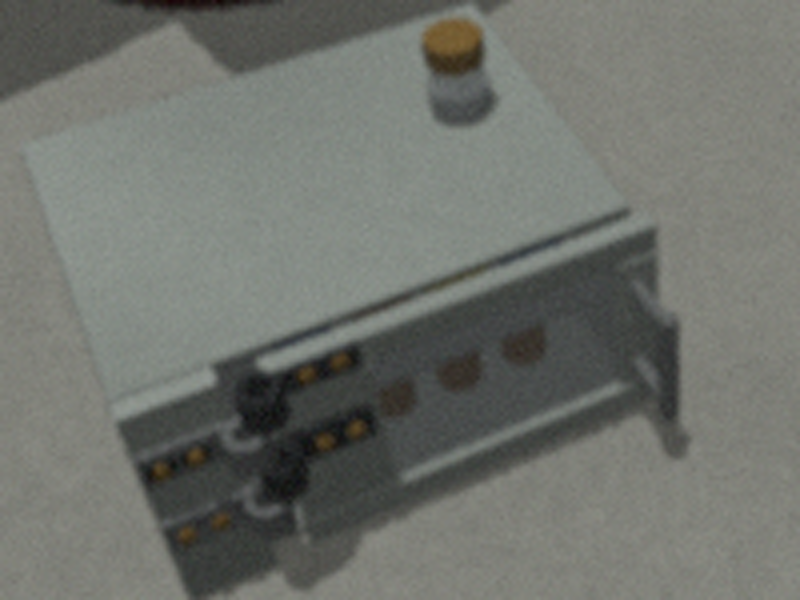

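View pics/c2.png

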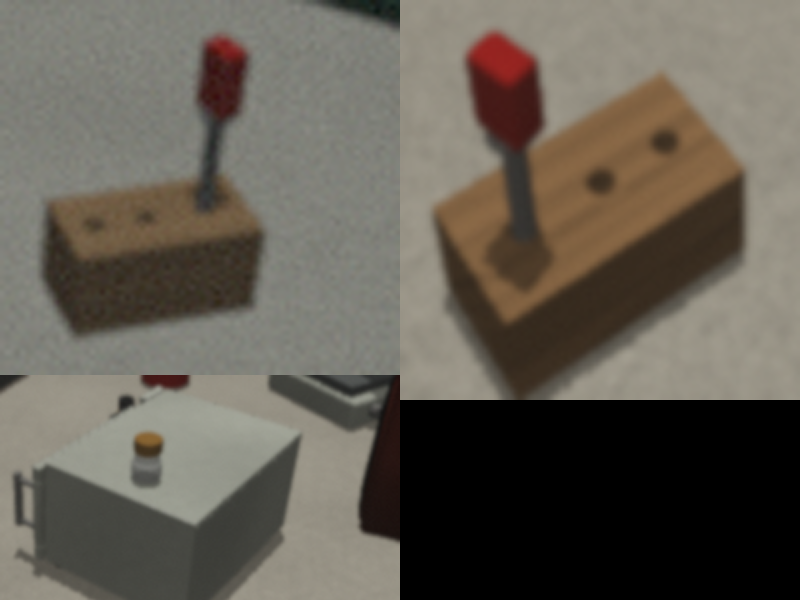

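The cabinet, block and pin features are all readable in the crops. I'll fit each pose to both views.

```bash
cat > h.py <<'E'
import numpy as np
from station import robot,capture,camera_params
from scipy.optimize import least_squares
def proj(p,P):
    f=200/np.tan(np.radians(p["fovy"]/2));T=np.linalg.inv(p["world_from_camera"])
    q=np.atleast_2d(P)@T[:3,:3].T+T[:3,3]
    return np.c_[p["cx"]+f*q[:,0]/-q[:,2],p["cy"]+f*q[:,1]/q[:,2]]
def back(p,uv,z):
    f=200/np.tan(np.radians(p["fovy"]/2));M=np.array(p["world_from_camera"]);uv=np.atleast_2d(uv)
    d=np.c_[(uv[:,0]-p["cx"])/f,-(uv[:,1]-p["cy"])/f,-np.ones(len(uv))]@M[:3,:3].T
    return M[:3,3]+d*((z-M[2,3])/d[:,2])[:,None]
def place(q,L):
    L=np.atleast_2d(L);c,s=np.cos(q[2]),np.sin(q[2])
    return np.c_[q[0]+c*L[:,0]-s*L[:,1],q[1]+s*L[:,0]+c*L[:,1],L[:,2]]
def fit(obs,q0): # obs: list of (camparams,L mm,uv)
    r=lambda q:np.concatenate([(proj(p,place(q,np.array(L)/1e3))-uv).ravel() for p,L,uv in obs])
    o=least_squares(r,q0,loss="soft_l1");return o.x,np.round(r(o.x).reshape(-1,2),1).tolist()
E
python3 - <<'E'
from h import *
S,D=camera_params("scene"),camera_params("side")
cs=[[100,130,150],[100,-130,150],[-100,-130,150]];us=np.array([[156.2,187.5],[268.7,152],[307,202]])
cd=[[100,-130,150],[100,130,150],[-100,-130,150]];ud=np.array([[387.5,205],[440,158.5],[314,175]])
for z in(S,):print("backS",back(S,us,.15).round(3).tolist());print("backD",back(D,ud,.15).round(3).tolist())
q,r=fit([(S,cs,us),(D,cd,ud)],[.5,0,-2.5]);print("cab",q,r)
print("hinge_top",place(q,[[-.124,.08,.15]]),"top knuckle scene at z.15:",back(S,[[214.5,247.5]],.15))
b=[[30,55,55],[30,-55,55],[-30,-55,55],[-30,55,55]]
us=np.array([[397.4,146.4],[361.4,152.4],[354,140.6],[391.4,136]]);ud=np.array([[243.2,352],[300,318],[321.2,342.5],[261.2,381.2]])[[0,1,2,3]]
q,r=fit([(S,b,us),(D,b,ud)],[.4,.35,1.]);print("block",q,r);h=place(q,[[0,.03,.055]]);print("pinhole",h,back(D,[[265.7,358.7]],.055))
g=np.array([[470,62],[493,33],[538,62],[512,85]],float);g[:,0]-=400;g=g/4+[235,300];B=back(D,g,.158);print("grip top",B.round(4),B.mean(0))
for e in range(4):v=B[(e+1)%4]-B[e];print(np.hypot(*v[:2]),np.degrees(np.arctan2(v[1],v[0])))
print("griptop scene",back(S,[[390.2,109]],.158))
E
```

```text
backS [[0.385, -0.253, 0.15], [0.418, 0.0, 0.15], [0.61, -0.026, 0.15]]
backD [[0.407, 0.007, 0.15], [0.375, -0.245, 0.15], [0.597, -0.016, 0.15]]
cab [ 0.49163192 -0.13758526 -3.27219368] [[-1.7, -2.3], [-0.5, -2.4], [1.1, -1.7], [-0.7, -1.1], [0.7, -1.5], [-2.6, -2.3]]
hinge_top [[ 0.60415751 -0.23305249  0.15      ]] top knuckle scene at z.15: [[ 0.60800161 -0.22449245  0.15      ]]
block [ 0.44043284  0.33031248 -0.3873761 ] [[0.6, -1.6], [-0.5, -1.6], [0.0, -1.6], [-1.6, -2.5], [-0.8, -0.3], [0.3, -0.5], [-0.2, -0.4], [-0.2, -0.1]]
pinhole [[0.45176565 0.35808959 0.055     ]] [[0.4499807  0.36038505 0.055     ]]
grip top [[0.4584 0.3657 0.158 ]
 [0.4596 0.3517 0.158 ]
 [0.4381 0.3534 0.158 ]
 [0.4398 0.3658 0.158 ]] [0.44894409 0.35915139 0.158     ]
0.014102443265955491 -85.21203034798296
0.021549787398968154 175.3536294420727
0.012449411405605577 82.2050647279244
0.018613386441753713 -0.08249267338095269
griptop scene [[0.4561245  0.35370594 0.158     ]]
```

Request:
servo_tool:
  rows:
    - [[0, 0, 1], [0.25, 0.4, 0.15], 0]
    - [[0, 0, 1], [0.25, 0.4, 0.15], 0]
    - [[0, 0, 1], [0.25, 0.4, 0.15], 0]
    - [[0, 0, 1], [0.25, 0.4, 0.15], 0]
    - [[0, 0, 1], [0.25, 0.4, 0.15], 0]
    - [[0, 0, 1], [0.25, 0.4, 0.15], 0]
    - [[0, 0, 1], [0.25, 0.4, 0.15], 0]
    - [[0, 0, 1], [0.25, 0.4, 0.15], 0]
  squeeze: 60

```text
clock: 0.95
ee_pos: [0.3194, -0.1857, 0.3488]
tcp_rot: [[0.812, -0.583, -0.004], [-0.583, -0.812, 0.004], [-0.005, -0.001, -1.0]]
ft_force: [0.4, -1.4, 0.7]
grip_width: 0.997
```

Request:
servo_tool:
  rows:
    - [[0, 0, 1], [0.15, 0.45, 0], 0]
    - [[0, 0, 1], [0.15, 0.45, 0], 0]
    - [[0, 0, 1], [0.15, 0.45, 0], 0]
    - [[0, 0, 1], [0.15, 0.45, 0], 0]
    - [[0, 0, 1], [0.15, 0.45, 0], 0]
    - [[0, 0, 1], [0.15, 0.45, 0], 0]
    - [[0, 0, 1], [0.15, 0.45, 0], 0]
    - [[0, 0, 1], [0.15, 0.45, 0], 0]

```text
clock: 1.75
ee_pos: [0.442, 0.1901, 0.3511]
tcp_rot: [[0.994, 0.105, 0.002], [0.105, -0.994, 0.001], [0.002, -0.001, -1.0]]
ft_force: [2.0, 0.1, 0.6]
grip_width: 1.003
```

Request:
servo_tool:
  rows:
    - [[0, 0, 1], [0, 0.1, 0], 0]
    - [[0, 0, 1], [0, 0.1, 0], 0]
    - [[0, 0, 1], [0, 0.1, 0], 0]
    - [[0, 0, 1], [0, 0.1, 0], 0]
    - [[0, 0, 1], [0, 0.1, 0], 0]
    - [[0, 0, 1], [0, 0.1, 0], 0]
    - [[0, 0, 1], [0, 0.1, 0], 0]
    - [[0, 0, 1], [0, 0.1, 0], 0]

```text
clock: 2.55
ee_pos: [0.4413, 0.2792, 0.3476]
tcp_rot: [[0.666, 0.746, -0.005], [0.746, -0.666, -0.001], [-0.004, -0.002, -1.0]]
ft_force: [0.0, 0.2, -0.1]
grip_width: 0.999
```

Request:
servo_tool:
  rows:
    - [[0, 0, 1], [0, 0.1, 0], 0]
    - [[0, 0, 1], [0, 0.1, 0], 0]
    - [[0, 0, 1], [0, 0.1, 0], 0]
    - [[0, 0, 1], [0, 0.1, 0], 0]
    - [[0, 0, 1], [0, 0.1, 0], 0]
    - [[0, 0, 1], [0, 0.1, 0], 0]
    - [[0, 0, 1], [0, 0, 0], 0]
    - [[0, 0, 0.2], [0, 0, 0], 0]

```text
clock: 3.35
ee_pos: [0.44, 0.3425, 0.3448]
tcp_rot: [[0.071, 0.997, -0.007], [0.997, -0.071, -0.007], [-0.008, -0.006, -1.0]]
ft_force: [-0.2, -0.2, -0.6]
grip_width: 1.002
```

```bash
python3 - <<'E'
from h import *
import cv2
s=robot.read_state();p=camera_params("wrist");im=capture("wrist")
cv2.imwrite("pics/w1.png",im[:,:,::-1])
print(s["ee_pos"],s["tcp_rot"],p)
Rt=np.array(s["tcp_rot"]);M=np.array(p["world_from_camera"]);print("cam in tcp",Rt.T@(M[:3,3]-s["ee_pos"]),(Rt.T@M[:3,:3]).round(3))
E
```

```text
[0.43999213 0.34246762 0.34483693] [[ 0.070875    0.99746226 -0.00676552]
 [ 0.99745464 -0.0709243  -0.00734733]
 [-0.00780853 -0.00622756 -0.99995012]] {'fovy': 71.76922328956718, 'cx': 317.2876285012079, 'cy': 199.74733525049592, 'world_from_camera': array([[ 0.07057973, -0.95450847, -0.28971036,  0.36624923],
       [ 0.99747658,  0.06529951,  0.02786469,  0.34929082],
       [-0.00767914, -0.29094598,  0.95670866,  0.48737279],
       [ 0.        ,  0.        ,  0.        ,  1.        ]])}
cam in tcp [ 0.0004663  -0.07492734 -0.14207997] [[ 1.    -0.    -0.   ]
 [-0.    -0.955 -0.297]
 [-0.     0.297 -0.955]]
```

View pics/w1.png

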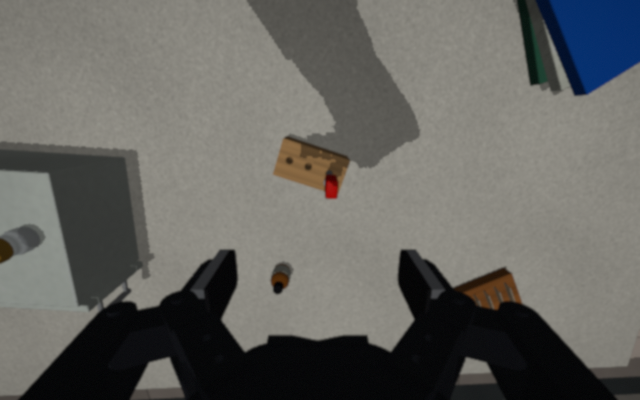

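The wrist view shows the block at (312,163), the red grip at (331,187) and the stain bottle at (281,277).

```bash
cat >> h.py <<'E'
import cv2
def red(bright=False):
    p=camera_params("wrist");im=capture("wrist").astype(int)
    m=(im[...,0]>(150 if bright else 70))&(im[...,1]<.45*im[...,0])&(im[...,2]<.45*im[...,0])
    n,l,st,c=cv2.connectedComponentsWithStats(m.astype(np.uint8));k=1+np.argmax(st[1:,4])
    return p,im,l==k
E
python3 - <<'E'
from h import *
p,im,m=red()
ys,xs=np.where(m);print(xs.min(),xs.max(),ys.min(),ys.max(),m.sum())
sub=im[ys.min()-2:ys.max()+3,xs.min()-2:xs.max()+3,0];print(sub)
print(back(p,[[331,187]],.158),back(p,[[332,177]],.118))
im=cv2.imread("pics/w1.png");cv2.imwrite("pics/w1c.png",cv2.resize(im[125:210,265:365],None,fx=7,fy=7,interpolation=cv2.INTER_CUBIC))
E
```

```text
325 337 179 197 210
[[128 113  88  66  59  59  59  58  58  58  58  58  63  76  96 114 124]
 [127 108  81  64  59  59  60  59  59  59  59  60  62  77 100 120 129]
 [124 103  79  65  65  68  67  65  63  62  62  62  64  73  96 117 128]
 [122 103  82  76  84  90  86  78  73  71  71  70  70  74  90 110 125]
 [120 105  91  93 109 118 111  96  87  85  84  83  81  82  89 105 120]
 [119 108  97 107 128 138 132 117 106  98  94  91  92  90  92 105 119]
 [120 108  99 114 136 148 148 139 128 113 102  98  97  95  96 107 123]
 [121 106  99 116 139 152 154 151 144 129 111 102  99  98  98 111 127]
 [121 107 100 119 141 153 156 156 151 141 124 112 104  99  99 111 129]
 [124 110 102 122 143 154 156 156 155 150 140 131 120 109 105 113 130]
 [125 111 105 125 145 154 156 156 157 155 152 147 139 128 118 118 131]
 [124 110 106 127 147 154 156 157 156 156 155 154 149 139 125 121 131]
 [123 109 107 128 148 156 157 156 156 157 156 156 151 142 127 122 131]
 [126 112 110 130 149 155 157 156 157 157 157 156 152 142 129 124 134]
 [132 119 114 133 149 154 157 157 157 156 156 155 150 140 128 125 136]
 [137 125 119 134 150 155 156 157 157 156 156 154 149 139 129 127 137]
 [138 128 120 135 150 155 157 156 156 156 156 154 148 138 128 130 138]
 [139 130 122 136 149 154 156 156 155 156 155 153 148 137 131 135 140]
 [141 132 126 137 149 154 154 154 154 155 154 153 147 136 131 136 141]
 [142 134 127 137 146 150 151 151 151 152 152 151 146 135 130 136 140]
 [142 133 127 130 138 142 143 144 145 146 147 147 142 134 132 137 141]
 [142 137 131 128 132 135 136 138 140 142 143 144 141 137 137 140 141]
 [142 140 136 133 134 136 138 140 141 143 144 144 144 142 142 142 142]]
[[0.45080852 0.35758747 0.158     ]] [[0.4471577  0.36075585 0.118     ]]
```

View pics/w1c.png

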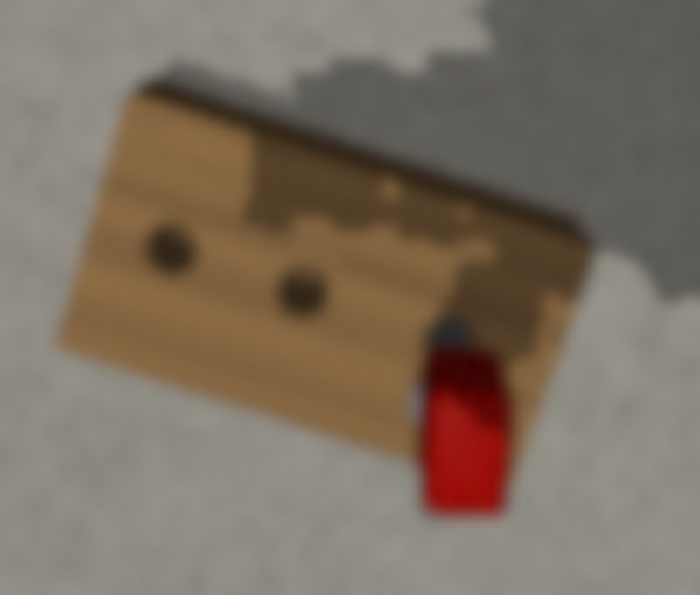

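```bash
python3 - <<'E'
from h import *
p=camera_params("wrist")
print(back(p,[[331.6,190.4],[331.5,198.2]],.158),back(p,[[289.3,160.7],[308.1,166.9],[329.3,173.9]],.055))
E
```

```text
[[0.45533926 0.35789079 0.158     ]
 [0.46534514 0.35717101 0.158     ]] [[0.43023923 0.29725446 0.055     ]
 [0.44217435 0.32585647 0.055     ]
 [0.45582174 0.35852814 0.055     ]]
```

Request:
servo_tool:
  rows:
    - [[0.084, -0.078, 0], [0.04, 0.04, -0.2], 0]
    - [[0, 0, 0], [0.04, 0.04, -0.2], 0]
    - [[0, 0, 0], [0.04, 0.04, -0.2], 0]
    - [[0, 0, 0], [0.03, 0.03, -0.2], 0]
    - [[0, 0, 0], [0, 0, -0.2], 0]
    - [[0, 0, 0], [0, 0, -0.2], 0]
    - [[0, 0, 0], [0, 0, -0.1], 0]
    - [[0, 0, 0], [0, 0, 0], 0]

```text
clock: 4.25
ee_pos: [0.4559, 0.3559, 0.2112]
tcp_rot: [[0.096, 0.995, 0.002], [0.995, -0.096, 0.001], [0.002, 0.002, -1.0]]
ft_force: [-0.3, -1.1, 0.4]
grip_width: 1.002
```

```bash
python3 - <<'E'
from h import *
s=robot.read_state();print(s["ee_pos"],s["tcp_rot"])
p,im,m=red(False);cv2.imwrite("pics/w2.png",im[...,::-1].astype(np.uint8))
ys,xs=np.where(m);print(xs.min(),xs.max(),ys.min(),ys.max(),m.sum())
print(back(p,[[(xs.min()+xs.max())/2,ys.max()]],.158)) # near (+x) edge of the top
E
```

```text
[0.45590653 0.35587287 0.21119756] [[ 0.0956216   0.99541531  0.00220861]
 [ 0.99541655 -0.0956247   0.00134331]
 [ 0.00154834  0.00207004 -0.99999666]]
310 329 200 227 505
[[0.46376648 0.35741711 0.158     ]]
```

View pics/w2.png

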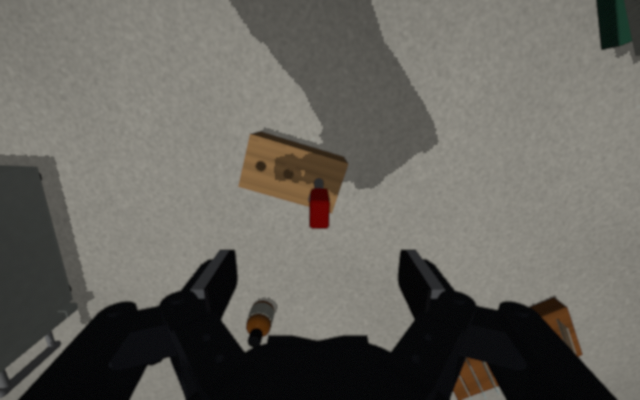

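The grip is centred between the jaws at (319,215) and the stain bottle stands clear. I'll go down and grasp.

Request:
servo_tool:
  rows:
    - [[0, 0, 0], [-0.01, 0.01, -0.15], 0]
    - [[0, 0, 0], [-0.01, 0.01, -0.15], 0]
    - [[0, 0, 0], [0, 0, -0.15], 0]
    - [[0, 0, 0], [0, 0, -0.15], 0]
    - [[0, 0, 0], [0, 0, -0.15], 0]
    - [[0, 0, 0], [0, 0, -0.08], 0]
    - [[0, 0, 0], [0, 0, -0.04], 0]
    - [[0, 0, 0], [0, 0, 0], 0]

```text
clock: 5.1
ee_pos: [0.4598, 0.3609, 0.1321]
tcp_rot: [[0.101, 0.995, 0.016], [0.995, -0.101, 0.01], [0.011, 0.015, -1.0]]
ft_force: [0.2, 0.4, 0.2]
grip_width: 1.0
```

```bash
python3 - <<'E'
from h import *
s=robot.read_state();print(s["ee_pos"],s["tcp_rot"][:,2],s["ft_force"],s["wrist_torque"])
E
```

```text
[0.45975309 0.36092459 0.13208168] [ 0.01597162  0.00953719 -0.99982696] [0.2448573  0.38483059 0.18915932] [-0.03724345  0.02717716  0.01639862]
```

Request:
servo_tool:
  rows:
    - [[-0.109, 0.183, 0.2], [-0.055, -0.03, -0.04], 0]
    - [[0, 0, 0], [0, 0, -0.04], 0]
    - [[0, 0, 0], [0, 0, 0], 0]
    - [[0, 0, 0], [0, 0, 0], 0]
    - [[0, 0, 0], [0, 0, 0], 0]
    - [[0, 0, 0], [0, 0, 0], 0]
    - [[0, 0, 0], [0, 0, 0], 0]
    - [[0, 0, 0], [0, 0, 0], 0]

```text
clock: 5.9
ee_pos: [0.4551, 0.3584, 0.1259]
tcp_rot: [[0.082, 0.997, 0.002], [0.997, -0.082, 0.001], [0.001, 0.001, -1.0]]
ft_force: [-0.1, 0.8, 0.5]
grip_width: 1.002
```

Upright and in place, so I'll close the gripper.

Request:
servo_tool:
  rows:
    - [[0, 0, 0], [0, 0, -0.01], 0.5]
    - [[0, 0, 0], [0, 0, 0], 0.6]
    - [[0, 0, 0], [0, 0, 0], 0.7]
    - [[0, 0, 0], [0, 0, 0], 0.8]
    - [[0, 0, 0], [0, 0, 0], 1]
    - [[0, 0, 0], [0, 0, 0], 1]
    - [[0, 0, 0], [0, 0, 0], 1]
    - [[0, 0, 0], [0, 0, 0], 1]
  squeeze: 60

```text
clock: 6.7
ee_pos: [0.4551, 0.3582, 0.125]
tcp_rot: [[0.082, 0.997, 0.002], [0.997, -0.082, 0.001], [0.001, 0.002, -1.0]]
ft_force: [-0.5, 0.1, -0.4]
grip_width: 0.181
```

```bash
python3 - <<'E'
from h import *
s=robot.read_state();print(s["ee_pos"],s["tcp_rot"].tolist(),s["ft_force"],s["wrist_torque"],s["grip_width"])
E
```

```text
[0.45509092 0.35822638 0.1249918 ] [[0.08206074310711746, 0.9966258723959386, 0.0017043801635335074], [0.9966269643330445, -0.08206205751321215, 0.000716017456986433], [0.0008534664657241074, 0.001639874303853975, -0.9999982912021697]] [-0.47709561  0.08266863 -0.38335814] [-0.0936382   0.03843084  0.01019079] 0.18080477130748013
```

Request:
servo_tool:
  rows:
    - [[0, 0, 0], [0, 0, 0.08], 1]
    - [[0, 0, 0], [0, 0, 0.08], 1]
    - [[0, 0, 0], [0, 0, 0.1], 1]
    - [[0, 0, 0], [0, 0, 0.1], 1]
    - [[0, 0, 0], [0, 0, 0.15], 1]
    - [[0, 0, 0], [0, 0, 0.2], 1]
    - [[0, 0, 0], [0, 0, 0.3], 1]
    - [[0, 0, 0], [0, 0, 0.3], 1]

```text
clock: 7.5
ee_pos: [0.4527, 0.3571, 0.2617]
tcp_rot: [[0.082, 0.997, -0.003], [0.997, -0.082, -0.001], [-0.002, -0.003, -1.0]]
ft_force: [0.5, 0.6, -1.8]
grip_width: 0.181
```

Request:
servo_tool:
  rows:
    - [[0, 0, 0], [0, -0.1, 0.3], 1]
    - [[0, 0, 0], [0.1, -0.3, 0.3], 1]
    - [[0, 0, 0], [0.15, -0.4, 0.3], 1]
    - [[0, 0, 0], [0.15, -0.4, 0.2], 1]
    - [[0, 0, 0], [0.15, -0.4, 0], 1]
    - [[0, 0, 0], [0.15, -0.4, 0], 1]
    - [[0, 0, 0], [0.15, -0.4, 0], 1]
    - [[0, 0, 0], [0.15, -0.4, 0], 1]

```text
clock: 8.3
ee_pos: [0.5513, 0.074, 0.3883]
tcp_rot: [[0.072, 0.997, 0.011], [0.997, -0.072, 0.005], [0.005, 0.01, -1.0]]
ft_force: [0.3, 0.3, -0.7]
grip_width: 0.183
```

Request:
servo_tool:
  rows:
    - [[-0.06, 0.12, 0], [0.08, -0.4, 0], 1]
    - [[0, 0, 0], [0.08, -0.4, 0], 1]
    - [[0, 0, 0], [0.08, -0.4, 0], 1]
    - [[0, 0, 0], [0.08, -0.4, 0], 1]
    - [[0, 0, 0], [0.08, -0.4, -0.1], 1]
    - [[0, 0, 0], [0.08, -0.4, -0.1], 1]
    - [[0, 0, 0], [0.05, -0.3, -0.2], 1]
    - [[0, 0, 0], [0, 0, 0], 1]

```text
clock: 9.1
ee_pos: [0.6038, -0.2121, 0.3538]
tcp_rot: [[0.077, 0.997, 0.006], [0.997, -0.077, -0.002], [-0.001, 0.006, -1.0]]
ft_force: [-0.1, 1.2, -2.0]
grip_width: 0.182
```

```bash
python3 - <<'E'
from h import *
s=robot.read_state();print(s["ee_pos"],s["tcp_rot"].tolist(),s["ft_force"],s["wrist_torque"])
p=camera_params("wrist");np.save("p3.npy",p["world_from_camera"])
im=capture("wrist");cv2.imwrite("pics/w3.png",im[...,::-1])
R=s["tcp_rot"];t=s["ee_pos"]
print("tip px",proj(p,t+R[:,2]*.115),"hinge px",proj(p,[.606,-.229,.15]))
u,v=proj(p,[.606,-.229,.15])[0].astype(int)
x0=max(0,u-80);y0=max(0,min(v-60,280));print("crop origin",x0,y0)
cv2.imwrite("pics/w3c.png",cv2.resize(im[y0:y0+120,x0:x0+160,::-1],None,fx=5,fy=5,interpolation=cv2.INTER_CUBIC))
E
```

```text
[ 0.60380015 -0.21206829  0.35383261] [[0.07671261391022303, 0.9970361277860886, 0.0058424957324486534], [0.9970523836294168, -0.07670352468420567, -0.0017645395766038845], [-0.0013111696911511776, 0.005960636739651937, -0.9999813756484163]] [-0.14988329  1.15530266 -2.03213638] [0.0722261  0.06934847 0.02139032]
tip px [[316.77784372 194.85514515]] hinge px [[304.0231633  177.09099089]]
crop origin 224 117
```

View pics/w3c.png

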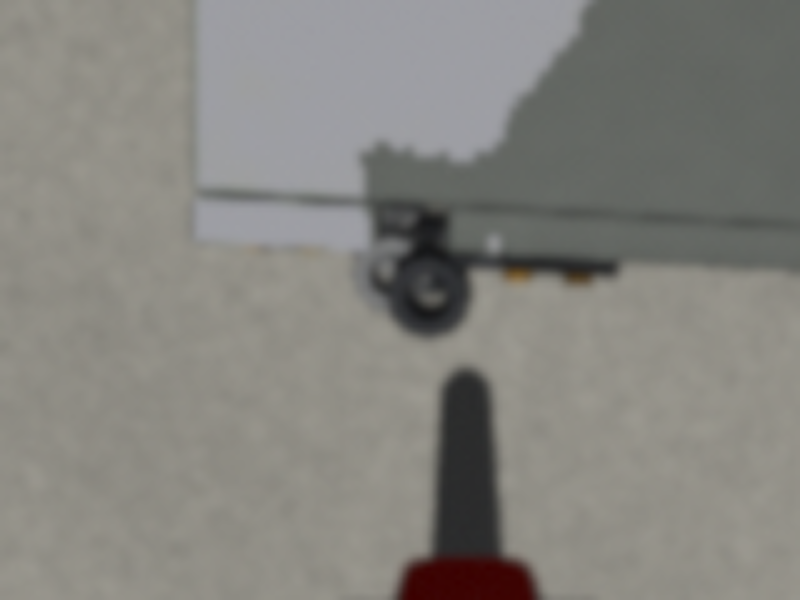

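The door's top knuckle is at about (309.6,174.6), the second knuckle peeks out to its left, and the pin tip is at about (317,193). The cabinet's front line gives the yaw.

```bash
python3 - <<'E'
from h import *
p=camera_params("wrist");p["world_from_camera"]=np.load("p3.npy")
c=np.array([[428,288],[197,192],[192,238],[800,225],[800,268],[432,290],[368,282]])/5+[224,117]
for z in(.15,.125): print(z,back(p,c,z).round(4).tolist())
B=back(p,c,.15)
d=B[3]-B[1];yaw=np.arctan2(d[1],d[0]);print("line deg",np.degrees(yaw))
u=-d[:2]/np.hypot(*d[:2]);n=np.array([-u[1],u[0]]) # own y ; n
if n[0]<0:n=-n   # outward = own -x
corner=B[1][:2]
print("own y u",u,"out n",n,"knuckle own y",130+1e3*(B[0][:2]-corner)@u,"out from line(mm)",1e3*(B[0][:2]-corner)@n)
print("true axis",corner-u*.05+n*.024)
E
```

```text
0.15 [[0.6033, -0.2216, 0.15], [0.5746, -0.277, 0.15], [0.586, -0.2798, 0.15], [0.5943, -0.1271, 0.15], [0.6053, -0.1271, 0.15], [0.6039, -0.2206, 0.15], [0.6006, -0.2367, 0.15]]
0.125 [[0.6087, -0.2228, 0.125], [0.5779, -0.2822, 0.125], [0.5901, -0.2852, 0.125], [0.5991, -0.1214, 0.125], [0.6109, -0.1214, 0.125], [0.6094, -0.2217, 0.125], [0.6058, -0.239, 0.125]]
line deg 82.4914677732876
own y u [-0.13067383 -0.99142541] out n [ 0.99142541 -0.13067383] knuckle own y 71.31435164303429 out from line(mm) 21.24392064973519
true axis [ 0.60490599 -0.23059072]
```

Request:
servo_tool:
  rows:
    - [[0.02, 0.067, 0], [0, -0.05, -0.1], 1]
    - [[0, 0, 0], [0, -0.045, -0.15], 1]
    - [[0, 0, 0], [0, 0, -0.15], 1]
    - [[0, 0, 0], [0, 0, -0.15], 1]
    - [[0, 0, 0], [0, 0, -0.1], 1]
    - [[0, 0, 0], [0, 0, -0.05], 1]
    - [[0, 0, 0], [0, 0, 0], 1]
    - [[0, 0, 0], [0, 0, 0], 1]

```text
clock: 9.95
ee_pos: [0.6048, -0.214, 0.2887]
tcp_rot: [[0.068, 0.998, 0.007], [0.998, -0.068, -0.001], [-0.001, 0.007, -1.0]]
ft_force: [0.1, -0.9, -0.4]
grip_width: 0.177
```

```bash
cat >> h.py <<'E'
def look(name,k=5,w=160,h=120,L=.115):
    s=robot.read_state();p=camera_params("wrist");im=capture("wrist");t=s["ee_pos"];R=s["tcp_rot"];tip=t+R[:,2]*L
    np.save("plast.npy",p["world_from_camera"])
    u,v=proj(p,tip)[0];x0=int(u-w/2);y0=int(v-h/2)
    cv2.imwrite(name,cv2.resize(im[y0:y0+h,x0:x0+w,::-1],None,fx=k,fy=k,interpolation=cv2.INTER_CUBIC))
    print("tcp",t.round(4),"z",R[:,2].round(4),"tip",tip.round(4),"tip crop px",(u-x0)*k,(v-y0)*k,"origin",x0,y0,"F",s["ft_force"].round(1),s["wrist_torque"].round(2))
    return s,p
E
python3 - <<'E'
from h import *
s,p=look("pics/w4.png")
E
```

```text
tcp [ 0.6048 -0.214   0.2887] z [ 0.0074 -0.0014 -1.    ] tip [ 0.6056 -0.2141  0.1737] tip crop px 404.01956476013765 304.41860324909146 origin 236 134 F [ 0.1 -0.9 -0.4] [-0.05  0.03 -0.04]
```

View pics/w4.png

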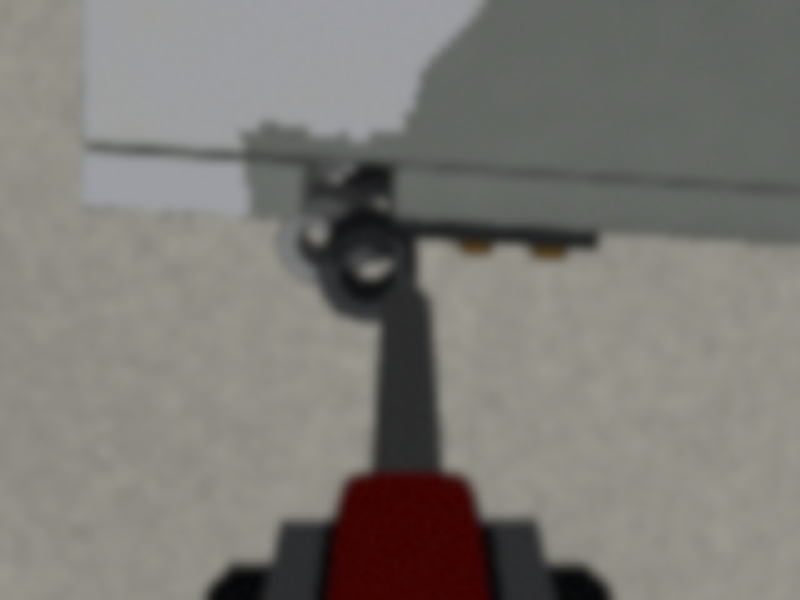

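```bash
python3 - <<'E'
from h import *
p=camera_params("wrist");p["world_from_camera"]=np.load("plast.npy")
f=lambda x,z:print(back(p,np.array([x])/5+[236,134],z))
f([367,264],.15);f([404,304],.1737);f([410,290],.1737);f([280,245],.125)
E
```

```text
[[ 0.60335152 -0.22181054  0.15      ]]
[[ 0.60553281 -0.2141261   0.1737    ]]
[[ 0.60279769 -0.21277719  0.1737    ]]
[[ 0.6041923  -0.24241604  0.125     ]]
```

Request:
servo_tool:
  rows:
    - [[0.02, 0.085, 0], [-0.01, -0.08, 0], 1]
    - [[0, 0, 0], [0, 0, 0], 1]
    - [[0, 0, 0], [0, 0, 0], 1]
    - [[0, 0, 0], [0, 0, 0], 1]
    - [[0, 0, 0], [0, 0, 0], 1]
    - [[0, 0, 0], [0, 0, 0], 1]
    - [[0, 0, 0], [0, 0, 0], 1]
    - [[0, 0, 0], [0, 0, 0], 1]

```text
clock: 10.8
ee_pos: [0.6043, -0.2235, 0.2903]
tcp_rot: [[0.069, 0.998, 0.002], [0.998, -0.069, -0.001], [-0.001, 0.002, -1.0]]
ft_force: [-0.2, 0.3, 0.0]
grip_width: 0.178
```

Request:
servo_tool:
  rows:
    - [[0, 0.02, 0], [0, 0.01, -0.05], 1]
    - [[0, 0, 0], [0, 0, -0.06], 1]
    - [[0, 0, 0], [0, 0, -0.06], 1]
    - [[0, 0, 0], [0, 0, -0.03], 1]
    - [[0, 0, 0], [0, 0, 0], 1]
    - [[0, 0, 0], [0, 0, 0], 1]
    - [[0, 0, 0], [0, 0, 0], 1]
    - [[0, 0, 0], [0, 0, 0], 1]

```text
clock: 11.6
ee_pos: [0.6041, -0.2221, 0.2679]
tcp_rot: [[0.069, 0.998, -0.001], [0.998, -0.069, -0.0], [-0.0, -0.001, -1.0]]
ft_force: [0.4, 0.2, -1.3]
grip_width: 0.18
```

```bash
python3 - <<'E'
from h import *
s,p=look("pics/w5.png",8,100,75)
print(proj(p,[.6034,-.2218,.15]))
E
```

```text
tcp [ 0.6041 -0.2221  0.2679] z [-1.2e-03 -3.0e-04 -1.0e+00] tip [ 0.6039 -0.2221  0.1529] tip crop px 406.22332489896917 302.66161237776373 origin 266 157 F [ 0.4  0.2 -1.3] [-0.06  0.   -0.  ]
[[317.03272748 193.46982799]]
```

View pics/w5.png

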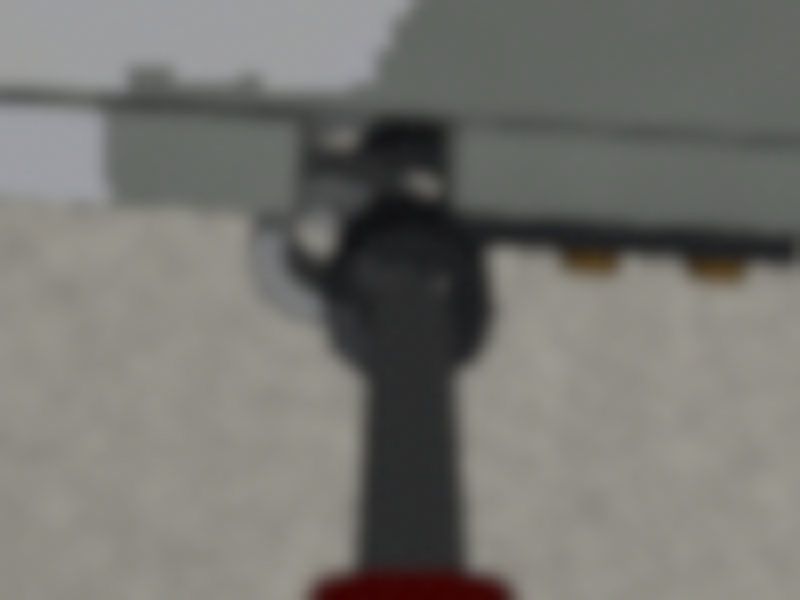

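The knuckle ring is centred near (411,282) in the crop and the tip near (408,290), so they agree to about 1 mm. I'll feel down.

Request:
servo_tool:
  rows:
    - [[0, 0, 0], [-0.005, 0, -0.02], 1]
    - [[0, 0, 0], [0, 0, -0.02], 1]
    - [[0, 0, 0], [0, 0, -0.02], 1]
    - [[0, 0, 0], [0, 0, 0], 1]
    - [[0, 0, 0], [0, 0, 0], 1]
    - [[0, 0, 0], [0, 0, 0], 1]
    - [[0, 0, 0], [0, 0, 0], 1]
    - [[0, 0, 0], [0, 0, 0], 1]

```text
clock: 12.45
ee_pos: [0.6046, -0.2224, 0.2636]
tcp_rot: [[0.069, 0.998, 0.003], [0.998, -0.069, -0.002], [-0.002, 0.003, -1.0]]
ft_force: [0.4, -0.7, -0.9]
grip_width: 0.179
```

Request:
servo_tool:
  rows:
    - [[0.02, 0.035, 0], [-0.01, 0, -0.02], 1]
    - [[0, 0, 0], [0, 0, -0.03], 1]
    - [[0, 0, 0], [0, 0, -0.02], 1]
    - [[0, 0, 0], [0, 0, 0], 1]
    - [[0, 0, 0], [0, 0, 0], 1]
    - [[0, 0, 0], [0, 0, 0], 1]
    - [[0, 0, 0], [0, 0, 0], 1]
    - [[0, 0, 0], [0, 0, 0], 1]

```text
clock: 13.25
ee_pos: [0.6048, -0.2226, 0.2564]
tcp_rot: [[0.068, 0.998, 0.002], [0.998, -0.068, -0.0], [-0.0, 0.002, -1.0]]
ft_force: [2.0, 0.3, -0.4]
grip_width: 0.176
```

The tip is 8.6 mm down the first knuckle with forces of about 2 N. I'll go deeper.

Request:
servo_tool:
  rows:
    - [[0, 0.02, 0], [0.005, 0, -0.02], 1]
    - [[0, 0, 0], [0, 0, -0.03], 1]
    - [[0, 0, 0], [0, 0, -0.02], 1]
    - [[0, 0, 0], [0, 0, -0.01], 1]
    - [[0, 0, 0], [0, 0, 0], 1]
    - [[0, 0, 0], [0, 0, 0], 1]
    - [[0, 0, 0], [0, 0, 0], 1]
    - [[0, 0, 0], [0, 0, 0], 1]

```text
clock: 14.05
ee_pos: [0.6052, -0.2226, 0.2475]
tcp_rot: [[0.068, 0.998, -0.0], [0.998, -0.068, -0.0], [-0.0, -0.0, -1.0]]
ft_force: [1.5, 0.4, -0.8]
grip_width: 0.174
```

Request:
servo_tool:
  rows:
    - [[0, 0, 0], [-0.004, -0.03, 0], 1]
    - [[0, 0, 0], [-0.004, -0.03, 0], 1]
    - [[0, 0, 0], [-0.004, -0.03, 0], 1]
    - [[0, 0, 0], [0, 0, 0], 1]
    - [[0, 0, 0], [0, 0, 0], 1]
    - [[0, 0, 0], [0, 0, 0], 1]
    - [[0, 0, 0], [0, 0, 0], 1]
    - [[0, 0, 0], [0, 0, 0], 1]

```text
clock: 14.85
ee_pos: [0.6042, -0.2301, 0.2475]
tcp_rot: [[0.067, 0.998, 0.001], [0.998, -0.067, 0.004], [0.004, 0.0, -1.0]]
ft_force: [2.5, 2.4, -0.5]
grip_width: 0.178
```

Request:
servo_tool:
  rows:
    - [[-0.04, 0.01, 0], [0.006, -0.01, 0], 1]
    - [[0, 0, 0], [0.003, 0, -0.02], 1]
    - [[0, 0, 0], [0, 0, -0.02], 1]
    - [[0, 0, 0], [0, 0, -0.02], 1]
    - [[0, 0, 0], [0, 0, -0.02], 1]
    - [[0, 0, 0], [0, 0, 0], 1]
    - [[0, 0, 0], [0, 0, 0], 1]
    - [[0, 0, 0], [0, 0, 0], 1]

```text
clock: 15.65
ee_pos: [0.6049, -0.2309, 0.2397]
tcp_rot: [[0.067, 0.998, -0.0], [0.998, -0.067, 0.0], [0.0, -0.0, -1.0]]
ft_force: [1.5, 3.9, 2.1]
grip_width: 0.179
```

Request:
servo_tool:
  rows:
    - [[0, 0, 0], [0.004, 0, -0.02], 1]
    - [[0, 0, 0], [0, 0, -0.02], 1]
    - [[0, 0, 0], [0, 0, -0.02], 1]
    - [[0, 0, 0], [0, 0, 0], 1]
    - [[0, 0, 0], [0, 0, 0], 1]
    - [[0, 0, 0], [0, 0, 0], 1]
    - [[0, 0, 0], [0, 0, 0], 1]
    - [[0, 0, 0], [0, 0, 0], 1]

```text
clock: 16.45
ee_pos: [0.6052, -0.2313, 0.2391]
tcp_rot: [[0.067, 0.998, 0.004], [0.998, -0.067, -0.003], [-0.003, 0.004, -1.0]]
ft_force: [-0.1, 3.3, 4.5]
grip_width: 0.178
```

```bash
python3 - <<'E'
from h import *
s=robot.read_state();print(s["ft_force"],s["wrist_torque"],s["ee_pos"])
p=camera_params("wrist");p["world_from_camera"]=np.load("plast.npy")
B=back(p,np.array([[250,265],[290,240],[332,282],[490,282],[411,282]])/8+[266,157],.125);print("z.125",B.round(4).tolist())
B=back(p,np.array([[332,282],[490,282],[411,282]])/8+[266,157],.15);print("z.15",B.round(4).tolist())
im=cv2.imread("pics/w4.png");im5=cv2.imread("pics/w5.png")
print(im[245,250:340:3].mean(1).astype(int).tolist());print(im[230,250:340:3].mean(1).astype(int).tolist())
print(im5[265,220:420:6].mean(1).astype(int).tolist());print(im5[235,220:420:6].mean(1).astype(int).tolist())
E
```

```text
[-0.11576791  3.29762549  4.47794878] [ 1.26743542e+00  4.79620667e-02 -8.17001048e-04] [ 0.60524521 -0.23131163  0.23907906]
z.125 [[0.6054, -0.2431, 0.125], [0.6023, -0.2375, 0.125], [0.6085, -0.2324, 0.125], [0.6099, -0.2113, 0.125], [0.6092, -0.2219, 0.125]]
z.15 [[0.6015, -0.231, 0.15], [0.6028, -0.2118, 0.15], [0.6022, -0.2214, 0.15]]
[144, 144, 144, 144, 144, 143, 140, 136, 130, 124, 121, 119, 119, 116, 109, 98, 80, 66, 56, 56, 62, 70, 75, 76, 70, 58, 44, 35, 30, 30]
[144, 142, 141, 141, 140, 140, 140, 139, 134, 128, 122, 117, 117, 117, 115, 109, 100, 94, 93, 100, 110, 119, 123, 120, 111, 97, 75, 57, 36, 26]
[145, 144, 143, 139, 133, 125, 120, 119, 118, 114, 103, 83, 64, 51, 47, 49, 53, 52, 44, 34, 29, 30, 35, 41, 45, 45, 43, 41, 40, 40, 40, 40, 37, 34]
[142, 144, 144, 141, 132, 118, 107, 102, 101, 99, 92, 85, 86, 99, 115, 126, 129, 126, 115, 90, 61, 37, 23, 20, 22, 23, 25, 26, 28, 28, 29, 30, 30, 29]
```

Request:
servo_tool:
  rows:
    - [[0.03, 0.046, 0], [-0.004, 0, 0.015], 1]
    - [[0, 0, 0], [-0.003, -0.02, 0], 1]
    - [[0, 0, 0], [0, 0, 0], 1]
    - [[0, 0, 0], [0, 0, -0.02], 1]
    - [[0, 0, 0], [0, 0, -0.02], 1]
    - [[0, 0, 0], [0, 0, -0.01], 1]
    - [[0, 0, 0], [0, 0, 0], 1]
    - [[0, 0, 0], [0, 0, 0], 1]

```text
clock: 17.25
ee_pos: [0.6049, -0.2335, 0.2337]
tcp_rot: [[0.067, 0.998, -0.001], [0.998, -0.067, 0.001], [0.001, -0.001, -1.0]]
ft_force: [1.3, 4.1, 0.6]
grip_width: 0.176
```

The tip is in the second knuckle, so I'll continue down.

Request:
servo_tool:
  rows:
    - [[0, 0, 0], [0.003, 0, -0.02], 1]
    - [[0, 0, 0], [0, 0, -0.03], 1]
    - [[0, 0, 0], [0, 0, -0.03], 1]
    - [[0, 0, 0], [0, 0, -0.03], 1]
    - [[0, 0, 0], [0, 0, 0], 1]
    - [[0, 0, 0], [0, 0, 0], 1]
    - [[0, 0, 0], [0, 0, 0], 1]
    - [[0, 0, 0], [0, 0, 0], 1]

```text
clock: 18.05
ee_pos: [0.6049, -0.2334, 0.2214]
tcp_rot: [[0.067, 0.998, -0.002], [0.998, -0.067, 0.001], [0.001, -0.002, -1.0]]
ft_force: [2.4, 2.9, -0.5]
grip_width: 0.178
```

Request:
servo_tool:
  rows:
    - [[0, -0.02, 0], [0.01, 0, -0.02], 1]
    - [[0, 0, 0], [0, 0, -0.02], 1]
    - [[0, 0, 0], [0, 0, -0.02], 1]
    - [[0, 0, 0], [0, 0, -0.02], 1]
    - [[0, 0, 0], [0, 0, -0.02], 1]
    - [[0, 0, 0], [0, 0, 0], 1]
    - [[0, 0, 0], [0, 0, 0], 1]
    - [[0, 0, 0], [0, 0, 0], 1]

```text
clock: 18.85
ee_pos: [0.6053, -0.2334, 0.2102]
tcp_rot: [[0.067, 0.998, -0.001], [0.998, -0.067, 0.001], [0.001, -0.001, -1.0]]
ft_force: [0.3, 3.6, 0.6]
grip_width: 0.175
```

Request:
servo_tool:
  rows:
    - [[0, 0, 0], [0, 0, -0.03], 1]
    - [[0, 0, 0], [0, 0, -0.03], 1]
    - [[0, 0, 0], [0, 0, -0.03], 1]
    - [[0, 0, 0], [0, 0, -0.03], 1]
    - [[0, 0, 0], [0, 0, -0.015], 1]
    - [[0, 0, 0], [0, 0, 0], 1]
    - [[0, 0, 0], [0, 0, 0], 1]
    - [[0, 0, 0], [0, 0, 0], 1]

```text
clock: 19.65
ee_pos: [0.6053, -0.2334, 0.1955]
tcp_rot: [[0.067, 0.998, -0.001], [0.998, -0.067, 0.001], [0.001, -0.001, -1.0]]
ft_force: [0.1, 3.8, 0.2]
grip_width: 0.179
```

Request:
servo_tool:
  rows:
    - [[0, 0, 0], [0.002, 0.015, 0], 1]
    - [[0, 0, 0], [0.002, 0.015, 0], 1]
    - [[0, 0, 0], [0, 0, 0], 1]
    - [[0, 0, 0], [0, 0, 0], 1]
    - [[0, 0, 0], [0, 0, -0.03], 1]
    - [[0, 0, 0], [0, 0, -0.03], 1]
    - [[0, 0, 0], [0, 0, -0.02], 1]
    - [[0, 0, 0], [0, 0, 0], 1]

```text
clock: 20.45
ee_pos: [0.6052, -0.2325, 0.1866]
tcp_rot: [[0.069, 0.998, -0.002], [0.998, -0.069, -0.003], [-0.004, -0.002, -1.0]]
ft_force: [-1.1, 0.5, -1.8]
grip_width: 0.176
```

```bash
python3 - <<'E'
from h import *
s=robot.read_state();print(s["ft_force"],s["wrist_torque"],s["ee_pos"],s["tcp_rot"][:,2])
E
```

```text
[-1.10125744  0.54615944 -1.81997283] [ 0.00082708 -0.04144684 -0.00138951] [ 0.60520773 -0.23247177  0.18656522] [-0.00245905 -0.00345503 -0.99999101]
```

Request:
servo_tool:
  rows:
    - [[0.03, -0.02, 0], [0, 0.004, -0.02], 1]
    - [[0, 0, 0], [0, 0, -0.02], 1]
    - [[0, 0, 0], [0, 0, -0.02], 1]
    - [[0, 0, 0], [0, 0, -0.02], 1]
    - [[0, 0, 0], [0, 0, 0], 1]
    - [[0, 0, 0], [0, 0, 0], 1]
    - [[0, 0, 0], [0, 0, 0], 1]
    - [[0, 0, 0], [0, 0, 0], 1]

```text
clock: 21.25
ee_pos: [0.6052, -0.2326, 0.1779]
tcp_rot: [[0.069, 0.998, -0.001], [0.998, -0.069, -0.002], [-0.002, -0.0, -1.0]]
ft_force: [-0.7, -0.5, -1.3]
grip_width: 0.18
```

The tip is well inside the fourth knuckle with almost no force. Next I'll seat the collar.

Request:
servo_tool:
  rows:
    - [[0.02, -0.01, 0], [0, 0, -0.03], 1]
    - [[0, 0, 0], [0, 0, -0.03], 1]
    - [[0, 0, 0], [0, 0, -0.03], 1]
    - [[0, 0, 0], [0, 0, -0.03], 1]
    - [[0, 0, 0], [0, 0, -0.02], 1]
    - [[0, 0, 0], [0, 0, 0], 1]
    - [[0, 0, 0], [0, 0, 0], 1]
    - [[0, 0, 0], [0, 0, 0], 1]

```text
clock: 22.05
ee_pos: [0.6052, -0.2327, 0.1625]
tcp_rot: [[0.069, 0.998, 0.0], [0.998, -0.069, 0.0], [0.0, 0.0, -1.0]]
ft_force: [0.3, -0.9, -1.6]
grip_width: 0.179
```

Request:
servo_tool:
  rows:
    - [[0, 0, 0], [0, 0, -0.01], 1]
    - [[0, 0, 0], [0, 0, -0.015], 1]
    - [[0, 0, 0], [0, 0, -0.015], 1]
    - [[0, 0, 0], [0, 0, 0], 1]
    - [[0, 0, 0], [0, 0, 0], 1]
    - [[0, 0, 0], [0, 0, 0], 1]
    - [[0, 0, 0], [0, 0, 0], 1]
    - [[0, 0, 0], [0, 0, 0], 1]

```text
clock: 22.85
ee_pos: [0.6055, -0.2327, 0.161]
tcp_rot: [[0.069, 0.998, 0.002], [0.998, -0.069, -0.001], [-0.001, 0.002, -1.0]]
ft_force: [0.3, -0.9, 0.0]
grip_width: 0.176
```

Request:
servo_tool:
  rows:
    - [[0, 0.02, 0], [-0.002, 0, -0.015], 1]
    - [[0, 0, 0], [0, 0, -0.015], 1]
    - [[0, 0, 0], [0, 0, -0.01], 1]
    - [[0, 0, 0], [0, 0, 0], 1]
    - [[0, 0, 0], [0, 0, 0], 1]
    - [[0, 0, 0], [0, 0, 0], 1]
    - [[0, 0, 0], [0, 0, 0], 1]
    - [[0, 0, 0], [0, 0, 0], 1]

```text
clock: 23.65
ee_pos: [0.6055, -0.2327, 0.1609]
tcp_rot: [[0.069, 0.998, 0.003], [0.998, -0.069, -0.002], [-0.002, 0.003, -1.0]]
ft_force: [-1.5, 0.4, 2.2]
grip_width: 0.177
```

The pin stops at z 0.161, which is the height expected with the collar on the knuckle. I'll release it.

Request:
servo_tool:
  rows:
    - [[0, 0, 0], [0, 0, 0], 0.7]
    - [[0, 0, 0], [0, 0, 0], 0.5]
    - [[0, 0, 0], [0, 0, 0], 0.3]
    - [[0, 0, 0], [0, 0, 0], 0]
    - [[0, 0, 0], [0, 0, 0], 0]
    - [[0, 0, 0], [0, 0, 0], 0]
    - [[0, 0, 0], [0, 0, 0.1], 0]
    - [[0, 0, 0], [0, 0, 0.1], 0]

```text
clock: 24.45
ee_pos: [0.6051, -0.232, 0.1805]
tcp_rot: [[0.069, 0.998, 0.001], [0.998, -0.069, -0.0], [-0.0, 0.001, -1.0]]
ft_force: [0.5, -0.5, -0.1]
grip_width: 0.999
```

Request:
servo_tool:
  rows:
    - [[0, 0, 0], [0, 0, 0.2], 0]
    - [[0, 0, 0], [0, 0, 0.3], 0]
    - [[0, 0, 0], [0, 0, 0.3], 0]
    - [[0, 0, 0], [0, 0, 0.3], 0]
    - [[0, 0, 0], [0, 0, 0.2], 0]
    - [[0, 0, 0], [0, 0, 0], 0]
    - [[0, 0, 0], [0, 0, 0], 0]
    - [[0, 0, 0], [0, 0, 0], 0]

```text
clock: 25.25
ee_pos: [0.6049, -0.2319, 0.323]
tcp_rot: [[0.069, 0.998, 0.007], [0.998, -0.069, -0.003], [-0.003, 0.008, -1.0]]
ft_force: [-0.2, -0.6, 0.1]
grip_width: 0.999
```

```bash
python3 - <<'E'
from h import *
p=camera_params("wrist");im=capture("wrist");s=robot.read_state();print(s["ee_pos"],s["ft_force"],s["grip_width"])
u,v=proj(p,[.6055,-.2327,.15])[0].astype(int);x0=u-50;y0=v-45;print(x0,y0,"expect collar-bottom px",u,v,"grip top",proj(p,[.6055,-.2327,.194]))
a=cv2.resize(im[y0:y0+75,x0:x0+100,::-1],None,fx=4,fy=4,interpolation=cv2.INTER_CUBIC)
b=cv2.resize(capture("scene")[210:285,165:265,::-1],None,fx=4,fy=4,interpolation=cv2.INTER_CUBIC)
c=cv2.resize(capture("side")[100:175,310:410,::-1],None,fx=4,fy=4,interpolation=cv2.INTER_CUBIC)
cv2.imwrite("pics/end.png",np.vstack([np.hstack([a,b]),np.hstack([c,0*c])]))
E
```

```text
[ 0.60470696 -0.23180576  0.32260114] [ 0.06927313 -0.1739055   0.81486249] 1.0023601591336366
266 135 expect collar-bottom px 316 180 grip top [[316.40048155 190.72939273]]
```

View pics/end.png

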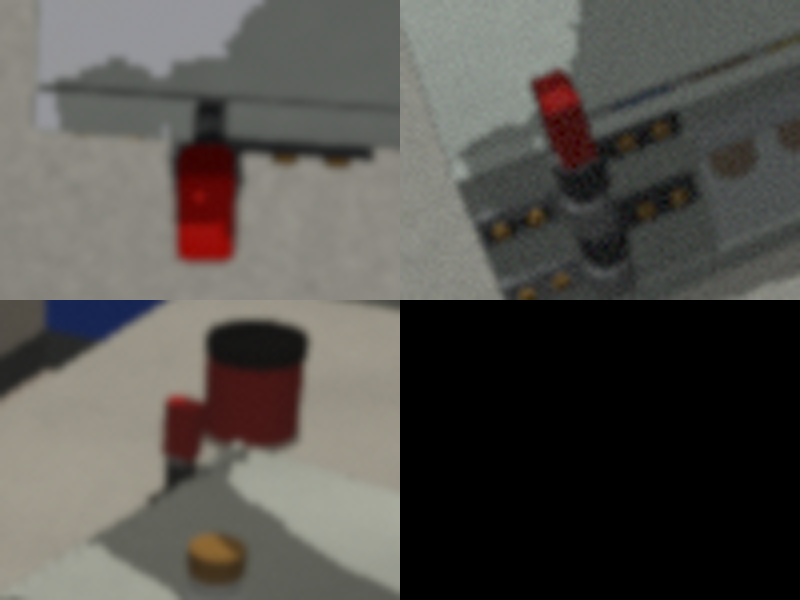

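The wrist view puts the grip top at about (317,190), against a predicted (316,191). The scene view shows the knuckles in line under the collar and the pin free of the gripper. I'll hand in.

```bash
python3 -c "
from station import robot
print(robot.finish_job(),robot.read_state()['clock'])"
```

```text
the job is handed in; nothing more can be done
the job is handed in; nothing more can be done
```

The hinge pin is down through all four knuckles, its collar is on the top one, and it is released. I handed the job in at about 25.4 s. No verdict is reported, so what follows is my own reading.

- **Feeding:** The pin went into the door's top knuckle, and I used it to draw the door about 8 mm along the front. It touched once on the rim of the loose second knuckle (about 4.5 N); I lifted it, moved 2 mm and it went in. It then passed through the third knuckle, and I eased it about 1 mm back into the fixed fourth.
- **Forces:** The wrist force, read at the end of each move, never went above about 6 N. I did not read it during moves.
- **Seating:** The pin came to a firm stop with the tool at z = 0.161 m, the height expected with the collar flush. The tool was within 0.004 rad of upright just before I let go.
- **Final picture:** The grip's top was within about 1 px of where a seated pin should show. The knuckles were in line, and the arm was clear, about 0.16 m above its release height.

**Disagreements:**
- The fixed scene and side cameras disagreed by about 1 cm, so I worked from the wrist camera.
- My camera estimate of the hinge axis differed by about 2 mm from where the pin settled in the fourth knuckle. I trusted the knuckle.
- I did not measure the eyepiece, stain bottle or objective jar again at the end. Nothing was seen to touch them.

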